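# Slide the baking dish in and latch the cupboard door

## Task

The baking dish is sticking out of the little counter-top cupboard: slide it in on the cupboard floor until it stands wholly inside, and only then push the door shut until it clicks home on its sprung catch and stays shut by itself. Do it gently - do not slam the door or lean hard on the cupboard or door - and leave everything else on the counter and on the cupboard where it stands.

Things in the scene. Friction and masses are not known exactly. Their poses are not given: they have to be found in the camera images.
- cupboard: fixed cream counter-top cupboard, 240 mm deep (x), 280 wide (y), 275 high. Origin: centre of its underside, on the counter; x points from its open front into its depth, y to its hinge side (left, seen from the front), z up. Carcass front at x = -120 mm. Inside: floor top at z = 32, side walls' inner faces at y = +-125, back wall's inner face at x = 108 mm.
- opening (a point): middle of the lower front edge of the cupboard's opening (cupboard x = -120, y = 0, z = 32 mm)
- cornice_edge (a point): middle of the lower front edge of the cornice (cupboard x = -152, y = 0, z = 255 mm). The cornice, z 255 to 275 mm, overhangs the front by 32 mm and the sides to y = +-160: an upright tool cannot work at the opening or the nearly shut door; one leaning 25 to 45 degrees, fingertips forward and wrist back out of the cupboard, can.
- door (a joint): door angle in rad: 0 shut, grows as the free edge swings out to the robot, at most 1.75; starts at 1.15 to 1.5. Panel 270 mm wide, 205 high, 18 thick, 0.6 kg, lower edge at z = 32. Weakly sprung open (0.25 N m/rad towards 1.4 rad, friction 0.1 N m): let go short of the catch it swings out again to about 1 rad.
- door_hinge (a point): on the door's vertical hinge axis, half way up the door (cupboard x = -120, y = +135, z = 135 mm). The door carries a bronze ball knob, radius 13 mm, on its outer face, 248 mm from this axis, at z = 82 mm, standing out 31 mm.
- door_edge (a point): outer face of the door at its free edge, half way up: 270 mm from the hinge axis along the door, 18 mm across its thickness. Axes turn with the door: x the inward normal (push this way), y along it to the hinge. Shut, the outer face is at cupboard x = -138 mm. Catch: in the last 11 mm here a sprung roller resists with some 12 N; it passes 4 mm before shut, then pulls the door onto a hard stop.
- dish: white stoneware baking dish, loose, 0.55 to 0.96 kg, 160 mm long (x), 130 wide (y), 55 high, walls 8, a lug on each long side (170 over the lugs). Stands on the cupboard floor, its front end sticking out. Origin: centre of its underside; x points into the cupboard. Slides at 2 to 10 N. Wholly inside: origin at cupboard x of -35 mm or more; meets the back wall at +28 mm.
- mill: dark turned-wood pepper mill, 192 mm tall, 56 mm across, standing beside the cupboard's right side; loose bystander, origin: centre of its underside
- oil: green glass oil bottle, 210 mm tall, 60 mm across, standing beside the cupboard's left (hinge) side; loose bystander, origin: centre of its underside
- mug: blue mug, 90 mm tall, 80 mm across, standing in front of the cupboard to the right; loose bystander, origin: centre of its underside
- spice: glass spice jar with steel cap, 85 mm tall, standing on top of the cupboard; loose bystander, origin: centre of its underside
- bowl: white ceramic bowl, 150 mm across, 55 mm high, on the left of the counter; loose bystander, origin: centre of its underside

How it is judged:
By the outcome, as a careful person would: the job done as asked, in the order asked, and still so for the second after the job is handed in, with the robot touching nothing.
It also fails if it takes over 58 s, if anything falls off the work surface, if the arm or the gripper's body presses on something with over 40 N, if the wrist force passes 120 N, or if a joint passes its speed limit or range.

## Robot

A 6-joint arm with a two-finger parallel gripper is mounted at the origin on the work surface. World frame = base frame: x ahead of the robot, y to its left, z up, the work surface at z = 0. Lengths are in m, angles in rad, forces in N, time in s.
With the tool pointing down it reaches from about 0.4 to 0.925 m from the base axis. Payload 12.5 kg.
Tool frame: the origin (TCP) lies at the very end of the fingers, on their centre line; the grasp point (between the pads) lies 19 mm behind it; z points along the fingers, y is the line along which they close (so a half turn about z gives the same grasp; the last joint's range is limited). The gripper opens to 95 mm and grips with 3 to 60 N. Pads are 20 mm wide; open, the fingers measure 119 mm over their backs; the gripper's body (75 mm by 180 mm) begins 59 mm behind the grasp point.
Start: joints at [-1.297, 0.491, 1.559, -0, 1.092, -0.106], TCP at [0.232, -0.58, 0.215] pointing down, gripper open.
Joint ranges: [-3.1, 3.1], [-0.84, 2.19], [0.05, 2.79], [-1.13, 4.28], [0.06, 2.93], [-2.69, 2.69]. Speed limits (rad/s): [2.22, 2.22, 2.79, 3.14, 3.14, 3.14].

## Interface

Orientations are given as a rotation vector (axis times angle).
In Python, from bench import status, read_camera, get_calibration, manip gives the robot as it stands.
- The arm moves only by the tool drive_tool, never from a script. Its argument "commands" is one flat list of numbers, 7 for each row, row after row: the turn, a rotation vector about the world's x, y, z in rad, then the shift along the world's x, y, z in m, then the finger opening in m, from 0 to 0.0951. A call has 1 to 12 rows; each row is the pose to reach, as a shift and turn from the pose commanded when the call began; what a row does not reach only later rows make up. A row lasts 1/8 s, in which the tool goes at most 62.5 mm and 10.7 degrees, less where a joint would pass 70% of its speed; a pose out of reach is approached as far as the arm can. A call with a gripper value outside its range is refused whole. The fingers move at their own pace and stop on an object; "grip_force" is the grip in N (left out, the last holds). Time passes only in rows, so rows that repeat a pose let the fingers close. It gives the time, the measured TCP pose, the force, the opening and the grip force at its end, in the units of the state.
- status.read_state(): the state, without advancing time (a new reading comes with each control period).
- read_camera(name): name is "scene" or "top"; returns the picture (480x640x3 uint8, red, green, blue); there is no depth.
- get_calibration(name): a dict with "fov_y" (degrees; the focal length in pixels is half the picture's height over the tangent of half this angle, whatever the lens; pixels are square), "cx", "cy" (the principal point, pixels), "position" and "orientation" of the camera in the world. Camera axes: x right, y down, z forward; pixel columns grow to the right and rows downward; lengths in m; the calibration is good to about 2 mm. A picture is of the moment at which its call begins. get_calibration takes no time and is no camera call.
- manip.close_job(): hands the job in; it is judged then, once.
The state is a dict: "t": time; "joint_positions": joint angles; "qd": joint speeds; "effort": joint torques, N m; "tool_pos": TCP position; "ee_rot": TCP orientation; "force": force on the tool from outside, world axes, zero at the start; "ft_torque": the same for the moment, N m; "grip_width": finger opening in m; "grip_force": force on a finger pad.
Only numpy, scipy, OpenCV 4.12 (cv2) and the standard library are available. Lean on these libraries where they do the work, as an engineer would, in place of code of your own. Each camera call takes 0.05 s, during which the arm holds its last target. There are 200 camera calls.

## Working session

There is one attempt and no reset: what is moved stays moved. The work goes in short steps, Python scripts to look and compute and a tool call to move; the robot and the scene stay as the last step left them, time stands still between calls to the robot, and variables do not carry over. Pictures are saved under pics/ and viewed, at most 10 in all, crops included, and the job is handed in when it is done.

Besides the shell and the picture viewer there is one more tool, called after "Call:" as name(argument=value, ...) on one line, values as JSON. drive_tool: Moves the arm, as the interface text tells. Its arguments: {"type":"object","properties":{"commands":{"type":"array","items":{"type":"number"}},"grip_force":{"type":"number"}},"required":["commands"]}

```bash
mkdir -p pics; ls; python3 - <<'E'
from bench import status, read_camera, get_calibration
import cv2
for n in("scene","top"):
    c=get_calibration(n);print(n,c)
    cv2.imwrite(f"pics/{n}0.png",read_camera(n)[:,:,::-1])
print(status.read_state())
E
```

```text
pics
scene {'fov_y': 50.80030461085229, 'cx': 321.0467694319072, 'cy': 243.28239283769474, 'position': array([0.96802566, 0.03421958, 1.31770694]), 'orientation': array([-2.09870932, -1.9792384 ,  0.3311734 ])}
top {'fov_y': 44.829811996122565, 'cx': 320.6677904584996, 'cy': 251.03049557114002, 'position': array([0.35820177, 0.04293215, 1.41679111]), 'orientation': array([-2.12147503,  2.11335171, -0.19976871])}
{'t': 0.1, 'joint_positions': array([-1.29660883e+00,  4.91476293e-01,  1.55937106e+00, -9.90298966e-06,
        1.09171661e+00, -1.05599741e-01]), 'qd': array([-0.00079907, -0.00066693,  0.00019311, -0.00034738, -0.00016773,
       -0.00150694]), 'effort': array([ 2.66123963e-03, -6.13626623e+01, -2.58605182e+01,  6.93205814e-02,
        4.69815591e-02, -2.13676782e-05]), 'tool_pos': array([ 0.2316633 , -0.58025261,  0.21414048]), 'ee_rot': array([-3.08416930e+00, -5.92814012e-01,  1.42165783e-04]), 'force': array([-0.48517735, -0.21465493,  0.22064244]), 'ft_torque': array([ 0.00032077,  0.01445599, -0.00332547]), 'grip_force': 0.0, 'grip_width': 0.09492848549982262}
```

View pics/scene0.png

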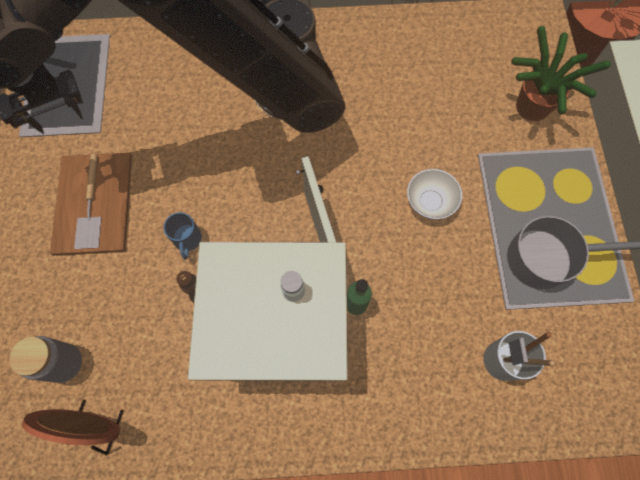

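View pics/top0.png

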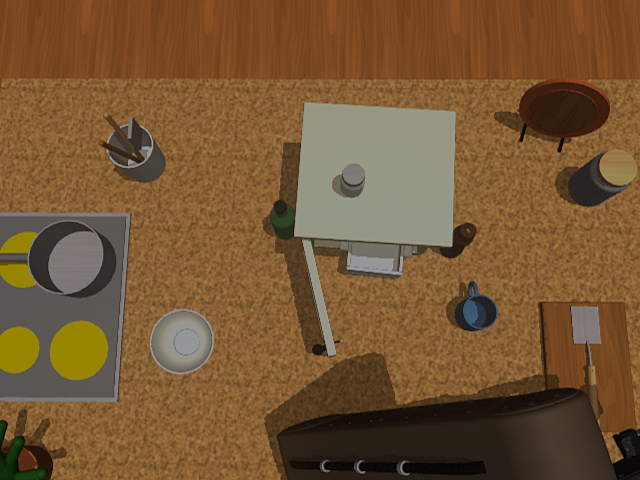

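The scene view shows the cupboard top at about (195-347, 243-380), with the door open. In the top view the cornice corners are near (304,103), (456,112), (452,246) and (295,236). The dish front is near (347-403, 272) and the door's free edge near (331,354). The mug is at (476,312), the mill at (455,245) and the bottle at (283,220).

```bash
python3 - <<'E'
import cv2
im=cv2.imread("pics/top0.png")
cv2.imwrite("pics/crop.png",cv2.resize(im[228:364,275:490],None,fx=3.7,fy=3.7,interpolation=cv2.INTER_CUBIC))
im=cv2.imread("pics/top0.png")
m=((im.min(2)>120)&(im.max(2).astype(int)-im.min(2)<60)).astype('uint8')
m[:95]=0;m[260:]=0;m[:,:290]=0;m[:,470:]=0
m=cv2.morphologyEx(m,cv2.MORPH_OPEN,cv2.getStructuringElement(cv2.MORPH_RECT,(1,1)))
cs,_=cv2.findContours(m,0,2);c=max(cs,key=cv2.contourArea)
print(cv2.contourArea(c),cv2.approxPolyDP(cv2.convexHull(c),3,True).reshape(-1,2).tolist())
E
cat > h.py <<'E'
import numpy as np
from scipy.spatial.transform import Rotation as R
from bench import get_calibration
def cam(n):
    c=get_calibration(n);return c,R.from_rotvec(c["orientation"]).as_matrix(),240/np.tan(np.radians(c["fov_y"]/2))
def ray(n,u,v,z):
    c,M,f=cam(n);d=M@np.array([(u-c["cx"])/f,(v-c["cy"])/f,1]);p=np.array(c["position"]);return p+d*(z-p[2])/d[2]
def proj(n,P):
    c,M,f=cam(n);q=(np.atleast_2d(P)-c["position"])@M;return q[:,:2]/q[:,2:]*f+[c["cx"],c["cy"]]
E
python3 - <<'E'
from h import *
for uv in[(304,103),(456,112),(452,246),(295,236)]:print(ray("top",*uv,.275))
for uv in[(195,243),(345,243),(346,379),(190,378)]:print(ray("scene",*uv,.275))
E
```

```text
20333.0 [[305, 103], [454, 112], [451, 245], [295, 235]]
[0.89924571 0.08598977 0.275     ]
[ 0.87965131 -0.23274481  0.275     ]
[ 0.59299462 -0.2131879   0.275     ]
[0.61247548 0.10126842 0.275     ]
[ 0.59506947 -0.22153049  0.275     ]
[0.61433888 0.10514506 0.275     ]
[0.90076283 0.08603126 0.275     ]
[ 0.88063648 -0.22512997  0.275     ]
```

View pics/crop.png

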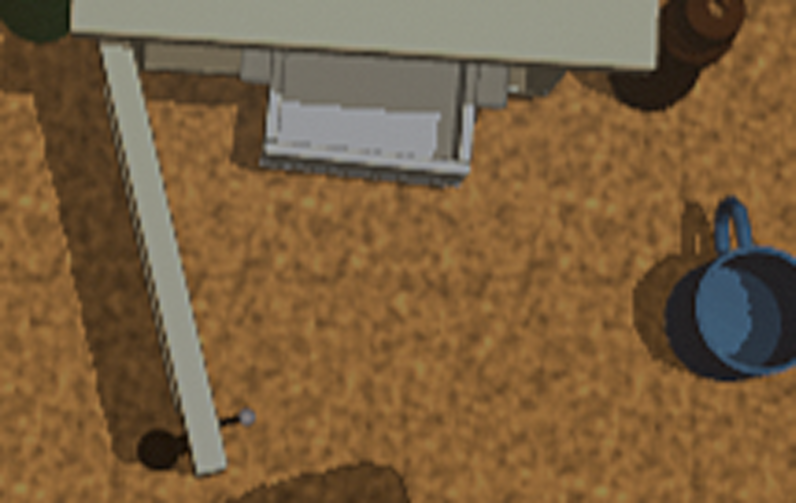

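Front of the dish is in the crop at (262-468, 160-180), with its rim corners near (265,156) and (468,171). The door's top free end is at crop (195-224, 469). Next I fit the poses and check them by projecting the model back into the image.

```bash
cat >> h.py <<'E'
yaw=-0.0615; O=np.array([.7577,-.0664,0])
C=np.array([[np.cos(yaw),-np.sin(yaw),0],[np.sin(yaw),np.cos(yaw),0],[0,0,1]])
def W(p): return np.atleast_2d(p)@C.T+O
def L(p): return (np.atleast_2d(p)-O)@C
def door(th,r,off,z): return [-.12-r*np.sin(th)-off*np.cos(th), .135-r*np.cos(th)+off*np.sin(th), z]
E
python3 - <<'E'
from h import *
import cv2
f=lambda x,y:(275+x/3.7,228+y/3.7)
np.set_printoptions(precision=4,suppress=True)
for n,uv,z in[("doorout",(195,474),.237),("doorin",(225,467),.237),("knob",(160,450),.082),("dishL",(265,157),.087),("dishR",(468,173),.087),("dishInL",(272,150),.087),("dishbotL",(258,166),.04),("mugc",(740,312),.09),("millc",(715,10),.19),("dhinge_in",(133,42),.237),("dhinge_out",(102,42),.237)]:
    p=ray("top",*f(*uv),z);print(n,p,L(p)[0])
print(L(ray("top",282,208,.21)),L(ray("top",182,341,.05)))
pi=L(ray("top",*f(225,467),.237))[0]; th=np.arctan2(-.12-pi[0],.135-pi[1]);print(th,np.hypot(-.12-pi[0],.135-pi[1]))
im=cv2.imread("pics/top0.png");big=cv2.resize(im[90:370,270:500],None,fx=2.14,fy=2.14)
def pl(pts,col):
    q=(proj("top",W(pts))-[270,90])*2.14
    cv2.polylines(big,[q.astype(int).reshape(-1,1,2)],True,col,1)
pl([[-.152,-.16,.275],[-.152,.16,.275],[.12,.16,.275],[.12,-.16,.275]],(0,0,255))
pl([door(th,r,o,.237) for r,o in((0,0),(.27,0),(.27,.018),(0,.018))],(255,0,0))
pl([[-.12,-.125,.032],[-.12,.125,.032],[.1,.125,.032],[.1,-.125,.032]],(0,255,0))
cv2.imwrite("pics/ov.png",big)
E
```

```text
doorout [0.3757 0.0348 0.237 ] [-0.3875  0.0775  0.237 ]
doorin [0.3795 0.0186 0.237 ] [-0.3827  0.0616  0.237 ]
knob [0.3923 0.0552 0.082 ] [-0.3721  0.0989  0.082 ]
dishL [ 0.5732 -0.0096  0.087 ] [-0.1877  0.0453  0.087 ]
dishR [ 0.5635 -0.1362  0.087 ] [-0.1896 -0.0816  0.087 ]
dishInL [ 0.5776 -0.014   0.087 ] [-0.183   0.0412  0.087 ]
dishbotL [ 0.5748 -0.0069  0.04  ] [-0.1862  0.0481  0.04  ]
mugc [ 0.4773 -0.3009  0.09  ] [-0.2655 -0.2513  0.09  ]
millc [ 0.6443 -0.2686  0.19  ] [-0.1007 -0.2088  0.19  ]
dhinge_in [0.6139 0.07   0.237 ] [-0.1519  0.1273  0.237 ]
dhinge_out [0.6139 0.0874 0.237 ] [-0.153   0.1447  0.237 ]
[[-0.0815  0.195   0.21  ]] [[-0.3724  0.4168  0.05  ]]
1.2984053054394942 0.27279753621840425
```

View pics/ov.png

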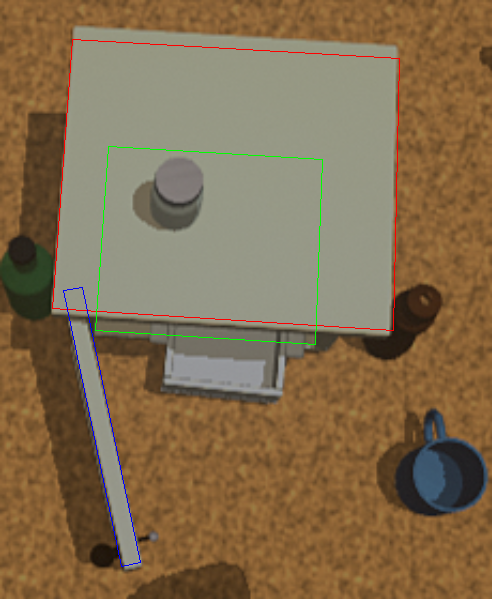

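Overlay fits: red cornice front and sides, blue door at θ≈1.30. Dish front is at cupboard x≈-0.188, y centre -0.018, so it must go in at least 73 mm. Now I work out the moves.

```bash
cat >> h.py <<'E'
def go(pts,lean=35,tyaw=0):
    from bench import status
    s=status.read_state(); l=np.radians(lean); a=yaw+tyaw
    x=np.array([np.cos(l)*np.cos(a),np.cos(l)*np.sin(a),np.sin(l)]); z=np.array([np.sin(l)*np.cos(a),np.sin(l)*np.sin(a),-np.cos(l)])
    T=np.stack([x,np.cross(z,x),z],1)
    print("turn",np.round((R.from_matrix(T)*R.from_rotvec(s["ee_rot"]).inv()).as_rotvec(),3))
    for p in pts: print("shift",p,np.round(W(p)[0]-s["tool_pos"],4))
    print("local now",np.round(L(s["tool_pos"])[0],4),"F",np.round(s["force"],1),"t",s["t"])
E
python3 -c "
from h import *
go([[-.30,-.15,.26],[-.27,-.045,.2],[-.27,-.045,.055]])"
```

```text
turn [ 0.097 -0.608 -0.428]
shift [-0.3, -0.15, 0.26] [0.2174 0.3826 0.0459]
shift [-0.27, -0.045, 0.2] [ 0.2538  0.4855 -0.0141]
shift [-0.27, -0.045, 0.055] [ 0.2538  0.4855 -0.1591]
local now [-0.4935 -0.5452  0.2141] F [-0.5 -0.2  0.2] t 0.1
```

Call:
drive_tool(commands=[0,0,0,0.03,0.06,0.04,0.05,0.03,-0.2,-0.14,0.08,0.13,0.05,0.05,0.05,-0.3,-0.21,0.11,0.19,0.05,0.05,0.06,-0.4,-0.28,0.14,0.25,0.05,0.05,0.08,-0.5,-0.35,0.17,0.3,0.05,0.05,0.097,-0.608,-0.428,0.2,0.35,0.05,0.05,0.097,-0.608,-0.428,0.217,0.383,0.046,0.05,0.097,-0.608,-0.428,0.217,0.383,0.046,0.05,0.097,-0.608,-0.428,0.217,0.383,0.046,0.05])

```text
t: 1.23
tool_pos: [0.4491, -0.197, 0.2608]
ee_rot: [2.977, -0.089, 0.939]
force: [0.1, 0.5, -0.4]
grip_width: 0.05
grip_force: 0.0
```

```bash
python3 -c "
from h import *
go([[-.27,-.045,.2],[-.27,-.045,.055],[-.215,-.045,.055]])"
```

```text
turn [ 0.001 -0.    -0.001]
shift [-0.27, -0.045, 0.2] [ 0.0364  0.1023 -0.0608]
shift [-0.27, -0.045, 0.055] [ 0.0364  0.1023 -0.2058]
shift [-0.215, -0.045, 0.055] [ 0.0913  0.0989 -0.2058]
local now [-0.3    -0.1493  0.2608] F [ 0.1  0.5 -0.4] t 1.225
```

Call:
drive_tool(commands=[0,0,0,0.02,0.05,-0.03,0.05,0,0,0,0.036,0.102,-0.06,0.05,0,0,0,0.036,0.102,-0.1,0.05,0,0,0,0.036,0.102,-0.14,0.05,0,0,0,0.036,0.102,-0.18,0.05,0,0,0,0.036,0.102,-0.206,0.05,0,0,0,0.036,0.102,-0.206,0.05,0,0,0,0.036,0.102,-0.206,0.05])

```text
t: 2.22
tool_pos: [0.4847, -0.0981, 0.053]
ee_rot: [2.974, -0.097, 0.936]
force: [1.0, -0.0, 0.1]
grip_width: 0.05
grip_force: 0.0
```

```bash
python3 - <<'E'
from h import *
from bench import read_camera
import cv2
go([[-.215,-.045,.055],[-.2,-.045,.055],[-.103,-.045,.055]])
a=read_camera("top")[200:400,260:500,::-1];b=read_camera("scene")[100:300,120:420,::-1]
a=cv2.resize(a,(480,400));b=cv2.resize(b,(320,213))
c=np.zeros((400,800,3),'uint8');c[:,:480]=a;c[:213,480:]=b
cv2.imwrite("pics/p2.png",c)
E
```

```text
turn [ 0.002 -0.001  0.004]
shift [-0.215, -0.045, 0.055] [0.0556 0.     0.002 ]
shift [-0.2, -0.045, 0.055] [ 0.0706 -0.0009  0.002 ]
shift [-0.103, -0.045, 0.055] [ 0.1674 -0.0069  0.002 ]
local now [-0.2705 -0.0484  0.053 ] F [ 1.  -0.   0.1] t 2.225
```

View pics/p2.png

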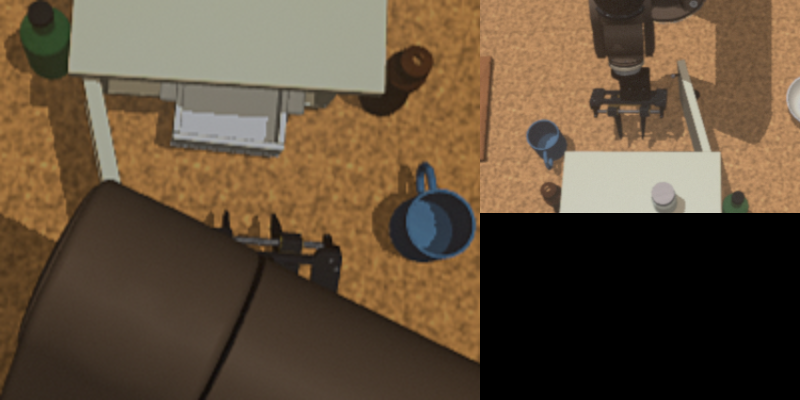

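The gripper stands in front of the dish, clear of the door (small gap near (672,90)) and of the mug. Now I push in.

Call:
drive_tool(commands=[0,0,0,0.025,0.001,0.002,0.05,0,0,0,0.05,0.001,0.002,0.05,0,0,0,0.06,0.001,0.002,0.05,0,0,0,0.066,0,0.002,0.05,0,0,0,0.072,-0.001,0.002,0.05,0,0,0,0.078,-0.001,0.002,0.05,0,0,0,0.084,-0.002,0.002,0.05,0,0,0,0.09,-0.002,0.002,0.05,0,0,0,0.096,-0.002,0.002,0.05,0,0,0,0.102,-0.003,0.002,0.05])

```text
t: 3.58
tool_pos: [0.5857, -0.0983, 0.0562]
ee_rot: [2.978, -0.093, 0.935]
force: [-5.3, 1.2, 2.5]
grip_width: 0.0499
grip_force: 2.9
```

```bash
python3 - <<'E'
from h import *
from bench import read_camera
import cv2
go([[-.103,-.045,.055]])
a=read_camera("top")[200:400,260:500,::-1];b=read_camera("scene")[100:300,120:420,::-1]
a=cv2.resize(a,(480,400));b=cv2.resize(b,(320,213))
c=np.zeros((400,800,3),'uint8');c[:,:480]=a;c[:213,480:]=b
cv2.imwrite("pics/p3.png",c)
E
```

```text
turn [ 0.    -0.003  0.001]
shift [-0.103, -0.045, 0.055] [ 0.0664 -0.0067 -0.0012]
local now [-0.1697 -0.0424  0.0562] F [-5.3  1.2  2.5] t 3.575
```

View pics/p3.png

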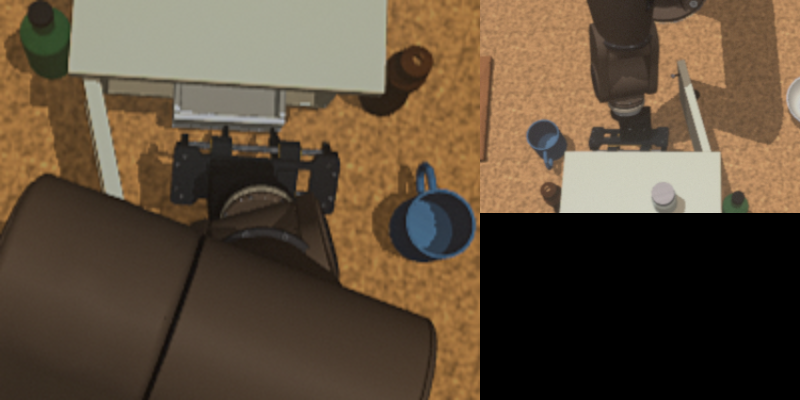

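The dish is sliding in straight at about 5 N. I'll continue by about 64 mm.

Call:
drive_tool(commands=[0,0,0,0.006,-0.001,0,0.05,0,0,0,0.012,-0.001,0,0.05,0,0,0,0.018,-0.002,0,0.05,0,0,0,0.024,-0.002,0,0.05,0,0,0,0.03,-0.003,0,0.05,0,0,0,0.036,-0.003,0,0.05,0,0,0,0.042,-0.003,0,0.05,0,0,0,0.048,-0.004,0,0.05,0,0,0,0.053,-0.004,0,0.05,0,0,0,0.058,-0.005,0,0.05,0,0,0,0.063,-0.005,0,0.05,0,0,0,0.067,-0.005,0,0.05])

```text
t: 5.18
tool_pos: [0.6499, -0.1036, 0.0552]
ee_rot: [2.979, -0.1, 0.927]
force: [-41.1, 3.5, 19.0]
grip_width: 0.0499
grip_force: 3.8
```

```bash
python3 - <<'E'
from h import *
go([[-.103,-.045,.055],[-.16,-.045,.055],[-.26,-.045,.055],[-.30,-.10,.27]])
E
```

```text
turn [-0.001 -0.007  0.005]
shift [-0.103, -0.045, 0.055] [ 0.0022 -0.0014 -0.0002]
shift [-0.16, -0.045, 0.055] [-0.0547  0.0021 -0.0002]
shift [-0.26, -0.045, 0.055] [-0.1545  0.0083 -0.0002]
shift [-0.3, -0.1, 0.27] [-0.1978 -0.0442  0.2148]
local now [-0.1053 -0.0438  0.0552] F [-41.1   3.5  19. ] t 5.175
```

The wrist force has jumped to 41 N, so something is touching, probably the hand under the cornice. I'll back off straight away.

Call:
drive_tool(commands=[0,0,0,-0.012,0.001,-0.002,0.05,0,0,0,-0.035,0.002,-0.002,0.05,0,0,0,-0.06,0.003,0,0.05,0,0,0,-0.09,0.005,0,0.05,0,0,0,-0.12,0.007,0,0.05,0,0,0,-0.155,0.008,0,0.05,0,0,0,-0.155,0.008,0.05,0.05,0,0,0,-0.165,-0.005,0.11,0.05,0,0,0,-0.18,-0.03,0.16,0.05,0,0,0,-0.2,-0.08,0.215,0.05,0,0,0,-0.22,-0.14,0.215,0.05,0,0,0,-0.22,-0.2,0.215,0.05])

```text
t: 6.68
tool_pos: [0.4656, -0.1922, 0.2202]
ee_rot: [2.978, -0.089, 0.938]
force: [1.8, 0.4, 0.9]
grip_width: 0.0499
grip_force: 0.0
```

```bash
python3 - <<'E'
from h import *
from bench import read_camera
import cv2
go([])
a=read_camera("top")[200:400,260:500,::-1]
cv2.imwrite("pics/p4.png",cv2.resize(a,(720,600),interpolation=cv2.INTER_CUBIC))
E
```

```text
turn [-0.    -0.001 -0.002]
local now [-0.2838 -0.1435  0.2202] F [1.8 0.4 0.9] t 6.675
```

View pics/p4.png

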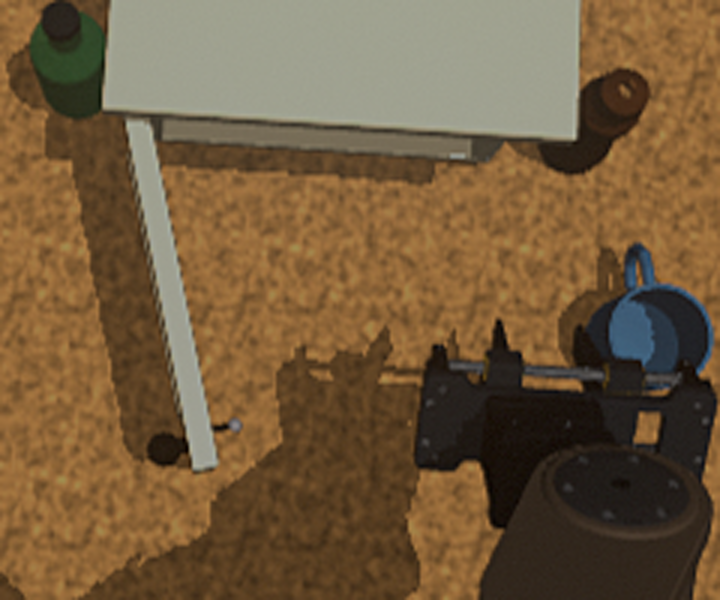

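The dish is out of sight under the cornice, and the bystanders and door haven't moved. I'll calibrate the dish front against the TCP from the p3 picture, taken when TCP x was -0.170.

```bash
python3 - <<'E'
from h import *
for uv in[(174,119),(284,125),(174,126),(284,131)]: print(uv,L(ray("top",260+uv[0]/2,200+uv[1]/2,.087))[0])
# visibility limit under cornice
c=L(get_calibration("top")["position"])[0]
for z in(.087,.05,.032): 
    for y in(-.08,.05):
        k=(c[2]-z)/(c[2]-.255);print(z,(c[0]+( -.152-c[0])*k))
th=1.298
go([[-.45,-.12,.30],[-.45,.2,.30],door(th,.19,.05,.2),door(th,.19,.035,.2)])
E
```

```text
(174, 119) [-0.16197759  0.04593064  0.087     ]
(284, 125) [-0.16076275 -0.0816848   0.087     ]
(174, 126) [-0.17021178  0.04545981  0.087     ]
(284, 131) [-0.1678126  -0.08195965  0.087     ]
0.087 -0.1153482072357061
0.087 -0.1153482072357061
0.05 -0.1072760862102366
0.05 -0.1072760862102366
0.032 -0.10334910841406225
0.032 -0.10334910841406225
turn [ 0.01  -0.002 -0.001]
shift [-0.45, -0.12, 0.3] [-0.1636  0.0406  0.0771]
shift [-0.45, 0.2, 0.3] [-0.1439  0.36    0.0771]
shift [np.float64(-0.3164453100258272), np.float64(0.13196023539453625), 0.2] [-0.0148  0.2838 -0.0229]
shift [np.float64(-0.31240392889512925), np.float64(0.11751491647952304), 0.2] [-0.0116  0.2692 -0.0229]
local now [-0.2843 -0.1504  0.2229] F [ 2.  -2.6  2.6] t 6.725
```

The dish front sits at about TCP+6 mm, so the dish origin is at about -0.019 and wholly inside. The 41 N came from the wide hand meeting the right side wall's front edge (hand edge at y=-0.134). Next I take the closed fingers over the door to its outer side.

Call:
drive_tool(commands=[0.01,-0.002,0,-0.01,0.03,0.06,0.0,0.01,-0.002,0,-0.015,0.08,0.08,0.0,0.01,-0.002,0,-0.015,0.13,0.08,0.0,0.01,-0.002,0,-0.015,0.18,0.08,0.0,0.01,-0.002,0,-0.015,0.23,0.08,0.0,0.01,-0.002,0,-0.015,0.29,0.08,0.0,0.01,-0.002,0,-0.015,0.29,0.04,0.0,0.01,-0.002,0,-0.015,0.29,0.0,0.0,0.01,-0.002,0,-0.015,0.29,-0.013,0.0,0.01,-0.002,0,-0.015,0.29,-0.013,0.0])

```text
t: 7.98
tool_pos: [0.451, 0.0977, 0.2063]
ee_rot: [2.986, -0.087, 0.941]
force: [0.3, -2.0, -0.3]
grip_width: 0.0004
grip_force: 0.0
```

```bash
cat >> h.py <<'E'
def sweep(ths,r,zs,tys,lean=35,off=.026):
    from bench import status
    s=status.read_state(); l=np.radians(lean)
    print("local",np.round(L(s["tool_pos"])[0],4),"F",np.round(s["force"],1),"t",s["t"])
    for th,zz,ty in zip(ths,zs,tys):
        a=yaw+ty
        x=np.array([np.cos(l)*np.cos(a),np.cos(l)*np.sin(a),np.sin(l)]); z=np.array([np.sin(l)*np.cos(a),np.sin(l)*np.sin(a),-np.cos(l)])
        T=np.stack([x,np.cross(z,x),z],1)
        print(round(th,3),np.round((R.from_matrix(T)*R.from_rotvec(s["ee_rot"]).inv()).as_rotvec(),3).tolist(),np.round(W(door(th,r,off,zz))[0]-s["tool_pos"],3).tolist())
E
python3 - <<'E'
from h import *
from bench import read_camera
import cv2
sweep(np.arange(1.3,.65,-.06),.19,[.21]*20,[0]*20)
a=read_camera("top")[200:400,260:500,::-1];b=read_camera("scene")[100:300,120:420,::-1]
c=np.zeros((400,800,3),'uint8');c[:,:480]=cv2.resize(a,(480,400));c[:213,480:]=cv2.resize(b,(320,213))
cv2.imwrite("pics/p5.png",c)
E
```

```text
local [-0.3162  0.145   0.2063] F [ 0.3 -2.  -0.3] t 7.975
1.3 [-0.008, -0.0, -0.006] [0.004, -0.036, 0.004]
1.24 [-0.008, -0.0, -0.006] [0.005, -0.048, 0.004]
1.18 [-0.008, -0.0, -0.006] [0.007, -0.059, 0.004]
1.12 [-0.008, -0.0, -0.006] [0.01, -0.07, 0.004]
1.06 [-0.008, -0.0, -0.006] [0.013, -0.081, 0.004]
1.0 [-0.008, -0.0, -0.006] [0.017, -0.092, 0.004]
0.94 [-0.008, -0.0, -0.006] [0.021, -0.103, 0.004]
0.88 [-0.008, -0.0, -0.006] [0.026, -0.113, 0.004]
0.82 [-0.008, -0.0, -0.006] [0.032, -0.123, 0.004]
0.76 [-0.008, -0.0, -0.006] [0.038, -0.132, 0.004]
0.7 [-0.008, -0.0, -0.006] [0.045, -0.142, 0.004]
```

View pics/p5.png

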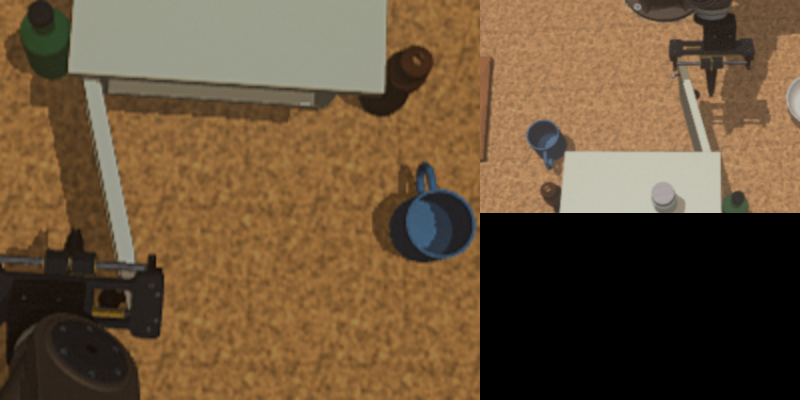

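The closed fingers are on the outer side of the door at (75,245), with the hand passing over its top edge. Now I sweep it.

Call:
drive_tool(commands=[0,0,0,0.004,-0.02,0.004,0,-0.008,0,-0.006,0.004,-0.036,0.004,0,-0.008,0,-0.006,0.005,-0.048,0.004,0,-0.008,0,-0.006,0.007,-0.059,0.004,0,-0.008,0,-0.006,0.01,-0.07,0.004,0,-0.008,0,-0.006,0.013,-0.081,0.004,0,-0.008,0,-0.006,0.017,-0.092,0.004,0,-0.008,0,-0.006,0.021,-0.103,0.004,0,-0.008,0,-0.006,0.026,-0.113,0.004,0,-0.008,0,-0.006,0.032,-0.123,0.004,0,-0.008,0,-0.006,0.038,-0.132,0.004,0,-0.008,0,-0.006,0.045,-0.142,0.004,0])

```text
t: 9.57
tool_pos: [0.4971, -0.0447, 0.2123]
ee_rot: [2.978, -0.107, 0.945]
force: [-0.7, 1.8, 0.1]
grip_width: 0.0002
grip_force: 0.8
```

```bash
python3 - <<'E'
from h import *
sweep([.66,.62,.58,.54,.5,.46,.43,.4,.37,.34,.31,.28],.19,[.21,.21,.21,.21,.21,.2,.19,.175,.16,.145,.13,.12],[-.15,-.3,-.45,-.5,-.5,-.46,-.43,-.4,-.37,-.34,-.31,-.28])
E
```

```text
local [-0.2615  0.0056  0.2123] F [-0.7  1.8  0.1] t 9.575
0.66 [-0.006, 0.004, -0.141] [0.004, -0.005, -0.002]
0.62 [-0.005, 0.004, -0.291] [0.009, -0.011, -0.002]
0.58 [-0.005, 0.005, -0.441] [0.015, -0.016, -0.002]
0.54 [-0.005, 0.005, -0.491] [0.02, -0.021, -0.002]
0.5 [-0.005, 0.005, -0.491] [0.026, -0.027, -0.002]
0.46 [-0.005, 0.005, -0.451] [0.032, -0.031, -0.012]
0.43 [-0.005, 0.005, -0.421] [0.037, -0.035, -0.022]
0.4 [-0.005, 0.005, -0.391] [0.041, -0.038, -0.037]
0.37 [-0.005, 0.005, -0.361] [0.046, -0.041, -0.052]
0.34 [-0.005, 0.005, -0.331] [0.051, -0.044, -0.067]
0.31 [-0.005, 0.004, -0.301] [0.056, -0.047, -0.082]
0.28 [-0.005, 0.004, -0.271] [0.061, -0.05, -0.092]
```

Call:
drive_tool(commands=[-0.006,0.004,-0.141,0.004,-0.005,-0.002,0,-0.005,0.004,-0.291,0.009,-0.011,-0.002,0,-0.005,0.005,-0.441,0.015,-0.016,-0.002,0,-0.005,0.005,-0.491,0.02,-0.021,-0.002,0,-0.005,0.005,-0.491,0.026,-0.027,-0.002,0,-0.005,0.005,-0.451,0.032,-0.031,-0.012,0,-0.005,0.005,-0.421,0.037,-0.035,-0.022,0,-0.005,0.005,-0.391,0.041,-0.038,-0.037,0,-0.005,0.005,-0.361,0.046,-0.041,-0.052,0,-0.005,0.005,-0.331,0.051,-0.044,-0.067,0,-0.005,0.004,-0.301,0.056,-0.047,-0.082,0,-0.005,0.004,-0.271,0.061,-0.05,-0.092,0])

```text
t: 11.08
tool_pos: [0.5683, -0.0948, 0.1433]
ee_rot: [2.876, -0.492, 0.839]
force: [-1.9, 0.1, 1.9]
grip_width: 0.0003
grip_force: 1.2
```

```bash
python3 - <<'E'
from h import *
from bench import read_camera
import cv2
a=np.array([.255,.23,.205,.18,.155,.135,.115,.1,.085,.07,.06,.05])
sweep(a,.19,[.12]*12,-a)
a=read_camera("top")[200:400,260:500,::-1];b=read_camera("scene")[100:300,120:420,::-1]
c=np.zeros((400,800,3),'uint8');c[:,:480]=cv2.resize(a,(480,400));c[:213,480:]=cv2.resize(b,(320,213))
cv2.imwrite("pics/p6.png",c)
E
```

```text
local [-0.1873 -0.0399  0.1433] F [-1.9  0.1  1.9] t 11.075
0.255 [-0.004, -0.043, 0.026] [-0.006, -0.002, -0.023]
0.23 [-0.003, -0.043, 0.051] [-0.002, -0.004, -0.023]
0.205 [-0.002, -0.043, 0.076] [0.003, -0.006, -0.023]
0.18 [-0.002, -0.043, 0.101] [0.007, -0.008, -0.023]
0.155 [-0.001, -0.043, 0.126] [0.012, -0.009, -0.023]
0.135 [-0.001, -0.043, 0.146] [0.015, -0.011, -0.023]
0.115 [-0.001, -0.043, 0.166] [0.019, -0.012, -0.023]
0.1 [-0.0, -0.043, 0.181] [0.022, -0.013, -0.023]
0.085 [0.0, -0.043, 0.196] [0.024, -0.014, -0.023]
0.07 [0.0, -0.043, 0.211] [0.027, -0.014, -0.023]
0.06 [0.001, -0.043, 0.221] [0.029, -0.015, -0.023]
0.05 [0.001, -0.043, 0.231] [0.031, -0.015, -0.023]
```

View pics/p6.png

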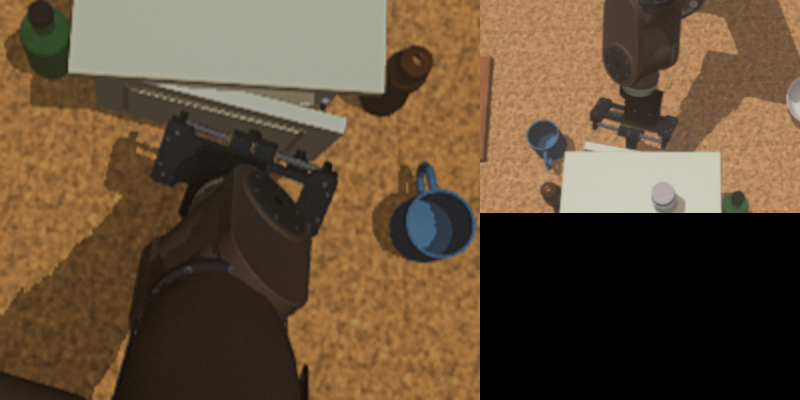

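The door is about 0.26 rad from shut with the fingers on its outer face. The arm lagged in z, so I let it settle at the lower height first.

Call:
drive_tool(commands=[-0.004,-0.043,0.026,0,-0.002,-0.012,0,-0.004,-0.043,0.026,-0.002,-0.002,-0.023,0,-0.004,-0.043,0.026,-0.002,-0.002,-0.023,0])

```text
t: 11.55
tool_pos: [0.5771, -0.0917, 0.1435]
ee_rot: [2.877, -0.465, 0.849]
force: [-0.7, 0.8, 0.0]
grip_width: 0.0004
grip_force: 0.6
```

```bash
python3 - <<'E'
from h import *
a=np.array([.255,.23,.205,.18,.155,.135,.115,.1,.085,.07,.06,.05])
sweep(a,.19,[.12]*12,-a)
from bench import status
print(status.read_state()["joint_positions"].round(3))
E
```

```text
local [-0.1787 -0.0363  0.1435] F [-0.7  0.8  0. ] t 11.55
0.255 [0.003, -0.038, 0.008] [-0.015, -0.005, -0.023]
0.23 [0.004, -0.038, 0.033] [-0.01, -0.007, -0.023]
0.205 [0.004, -0.038, 0.058] [-0.006, -0.009, -0.023]
0.18 [0.005, -0.038, 0.083] [-0.002, -0.011, -0.023]
0.155 [0.005, -0.038, 0.108] [0.003, -0.013, -0.023]
0.135 [0.006, -0.038, 0.128] [0.007, -0.014, -0.023]
0.115 [0.006, -0.038, 0.148] [0.01, -0.015, -0.023]
0.1 [0.006, -0.037, 0.163] [0.013, -0.016, -0.023]
0.085 [0.007, -0.037, 0.178] [0.016, -0.017, -0.023]
0.07 [0.007, -0.037, 0.193] [0.018, -0.018, -0.023]
0.06 [0.007, -0.037, 0.203] [0.02, -0.018, -0.023]
0.05 [0.007, -0.037, 0.213] [0.022, -0.019, -0.023]
[-0.244  0.414  2.121 -1.055  0.065  2.685]
```

Joints 5 and 6 are at their limits, because a 35° lean lines the tool up with the forearm here. I'll use a 29° lean, which is still clear of the cornice.

```bash
python3 - <<'E'
from h import *
a=np.array([.2,.2,.2,.19,.18,.17,.16,.15,.13])
sweep(a,.19,[.1435,.1435,.1435,.135,.13,.125,.12,.12,.12],-a,lean=29,off=.027)
E
```

```text
local [-0.1787 -0.0363  0.1435] F [-0.7  0.8  0. ] t 11.55
0.2 [0.035, 0.063, 0.063] [-0.006, -0.009, 0.0]
0.2 [0.035, 0.063, 0.063] [-0.006, -0.009, 0.0]
0.2 [0.035, 0.063, 0.063] [-0.006, -0.009, 0.0]
0.19 [0.034, 0.063, 0.073] [-0.004, -0.01, -0.008]
0.18 [0.034, 0.063, 0.083] [-0.003, -0.011, -0.013]
0.17 [0.034, 0.063, 0.093] [-0.001, -0.011, -0.018]
0.16 [0.033, 0.063, 0.103] [0.001, -0.012, -0.023]
0.15 [0.033, 0.063, 0.113] [0.003, -0.013, -0.023]
0.13 [0.033, 0.064, 0.133] [0.006, -0.014, -0.023]
```

Call:
drive_tool(commands=[0.018,0.032,0.032,0,-0.005,0,0,0.035,0.063,0.063,0,-0.009,0,0,0.035,0.063,0.063,0,-0.009,0,0,0.034,0.063,0.073,0,-0.01,-0.008,0,0.034,0.063,0.083,0,-0.011,-0.013,0,0.034,0.063,0.093,0,-0.011,-0.018,0,0.034,0.063,0.103,0.001,-0.012,-0.023,0,0.034,0.063,0.103,0.001,-0.012,-0.023,0])

```text
t: 12.55
tool_pos: [0.5777, -0.104, 0.1202]
ee_rot: [2.971, -0.331, 0.767]
force: [-1.2, -0.4, -0.6]
grip_width: 0.0008
grip_force: 0.6
```

```bash
python3 - <<'E'
from h import *
a=np.array([.16,.145,.13,.115,.1,.085,.07,.06,.05,.045,.04,.035])
sweep(a,.19,[.12]*12,-a,lean=29,off=.027)
from bench import status
print(status.read_state()["joint_positions"].round(3))
E
```

```text
local [-0.1773 -0.0486  0.1202] F [-1.2 -0.4 -0.6] t 12.55
0.16 [-0.001, -0.001, 0.001] [0.0, 0.0, -0.0]
0.145 [-0.001, -0.001, 0.016] [0.003, -0.001, -0.0]
0.13 [-0.001, -0.001, 0.031] [0.006, -0.002, -0.0]
0.115 [-0.001, -0.001, 0.046] [0.009, -0.003, -0.0]
0.1 [-0.001, -0.001, 0.061] [0.011, -0.003, -0.0]
0.085 [-0.001, -0.001, 0.076] [0.014, -0.004, -0.0]
0.07 [-0.001, -0.001, 0.091] [0.017, -0.005, -0.0]
0.06 [-0.001, -0.001, 0.101] [0.019, -0.006, -0.0]
0.05 [-0.001, -0.001, 0.111] [0.021, -0.006, -0.0]
0.045 [-0.001, -0.001, 0.116] [0.021, -0.006, -0.0]
0.04 [-0.001, -0.001, 0.121] [0.022, -0.007, -0.0]
0.035 [-0.001, -0.001, 0.126] [0.023, -0.007, -0.0]
[-0.311  0.455  2.097  0.469  0.096  1.026]
```

Call:
drive_tool(commands=[-0.001,-0.001,0.016,0.003,-0.001,0,0,-0.001,-0.001,0.031,0.006,-0.002,0,0,-0.001,-0.001,0.046,0.009,-0.003,0,0,-0.001,-0.001,0.061,0.011,-0.003,0,0,-0.001,-0.001,0.076,0.014,-0.004,0,0,-0.001,-0.001,0.091,0.017,-0.005,0,0,-0.001,-0.001,0.101,0.019,-0.006,0,0,-0.001,-0.001,0.111,0.021,-0.006,0,0])

```text
t: 13.55
tool_pos: [0.5973, -0.1093, 0.1201]
ee_rot: [3.012, -0.166, 0.776]
force: [-13.3, -0.5, 5.0]
grip_width: 0.0003
grip_force: 6.5
```

```bash
python3 - <<'E'
from h import *
a=np.array([.05,.04,.03,.02,.015,.01,.005,0.,-.005,-.01])
sweep(a,.19,[.12]*12,-a,lean=29,off=.027)
from bench import status
print(status.read_state()["joint_positions"].round(3))
E
```

```text
local [-0.1574 -0.0526  0.1201] F [-13.3  -0.5   5. ] t 13.55
0.05 [-0.001, -0.002, -0.002] [0.001, -0.001, -0.0]
0.04 [-0.001, -0.002, 0.008] [0.003, -0.001, -0.0]
0.03 [-0.001, -0.002, 0.018] [0.005, -0.002, -0.0]
0.02 [-0.001, -0.002, 0.028] [0.006, -0.002, -0.0]
0.015 [-0.001, -0.002, 0.033] [0.007, -0.002, -0.0]
0.01 [-0.001, -0.002, 0.038] [0.008, -0.003, -0.0]
0.005 [-0.001, -0.002, 0.043] [0.009, -0.003, -0.0]
0.0 [-0.001, -0.002, 0.048] [0.01, -0.003, -0.0]
-0.005 [-0.001, -0.002, 0.053] [0.011, -0.003, -0.0]
-0.01 [-0.001, -0.002, 0.058] [0.012, -0.003, -0.0]
[-0.34   0.476  2.048  0.732  0.166  0.644]
```

The catch is already resisting at 13 N. I'll advance in 1 mm rows.

Call:
drive_tool(commands=[0,-0.001,0.005,0.001,0,0,0,0,-0.001,0.01,0.002,-0.001,0,0,0,-0.001,0.015,0.003,-0.001,0,0,0,-0.001,0.02,0.004,-0.001,0,0])

```text
t: 14.05
tool_pos: [0.6025, -0.1111, 0.1204]
ee_rot: [3.015, -0.136, 0.782]
force: [-10.4, -2.8, 5.5]
grip_width: 0.0003
grip_force: 5.4
```

Call:
drive_tool(commands=[0,0,0.004,0.001,0,0,0,0,0,0.008,0.002,-0.001,0,0])

```text
t: 14.3
tool_pos: [0.6031, -0.1113, 0.1202]
ee_rot: [3.02, -0.124, 0.78]
force: [-22.7, 2.4, 14.9]
grip_width: 0.0002
grip_force: 11.8
```

The force dipped and then rose with almost no travel, so it looks like the roller passed and the door is on its stop. I'll back off gently and look.

Call:
drive_tool(commands=[0,0,0,-0.003,0,0,0,0,0,0,-0.008,0,0,0,0,0,0,-0.02,0.001,0,0,0,0,0,-0.045,0.002,0,0,0,0,0,-0.09,0.004,0.01,0,0,0,0,-0.14,0.006,0.05,0,0,0,0,-0.17,0.008,0.09,0,0,0,0,-0.17,0.008,0.09,0])

```text
t: 15.3
tool_pos: [0.4339, -0.1043, 0.213]
ee_rot: [3.013, -0.124, 0.788]
force: [0.6, -0.1, 0.9]
grip_width: 0.0002
grip_force: 0.0
```

```bash
python3 - <<'E'
from h import *
from bench import read_camera
import cv2
go([])
a=read_camera("top")[200:400,260:500,::-1];b=read_camera("scene")[100:300,120:420,::-1]
c=np.zeros((400,800,3),'uint8');c[:,:480]=cv2.resize(a,(480,400),interpolation=cv2.INTER_CUBIC);c[:213,480:]=cv2.resize(b,(320,213))
for th in(0,.04):
    print(th,(proj("top",W([door(th,.27,.018,.237),door(th,.27,.018,.032),door(th,.02,.018,.032),door(th,.248,.036,.082)]))-[260,200])*2)
print((proj("top",W([[-.152,-.16,.255],[-.152,.16,.255]]))-[260,200])*2)
cv2.imwrite("pics/p7.png",c)
E
```

```text
turn [-0.004 -0.099  0.022]
local now [-0.3209 -0.0577  0.213 ] F [ 0.6 -0.1  0.9] t 15.3
0 [[355.50542849  81.64066375]
 [322.84538141 117.17320689]
 [116.44103177 104.01146755]
 [310.50879757 123.44005047]]
0.04 [[354.31508737  91.76189368]
 [321.77791824 125.89633269]
 [115.79222499 104.60757428]
 [308.80362487 131.71290997]]
[[383.13273277  92.91516704]
 [ 69.64456659  73.05713259]]
```

View pics/p7.png

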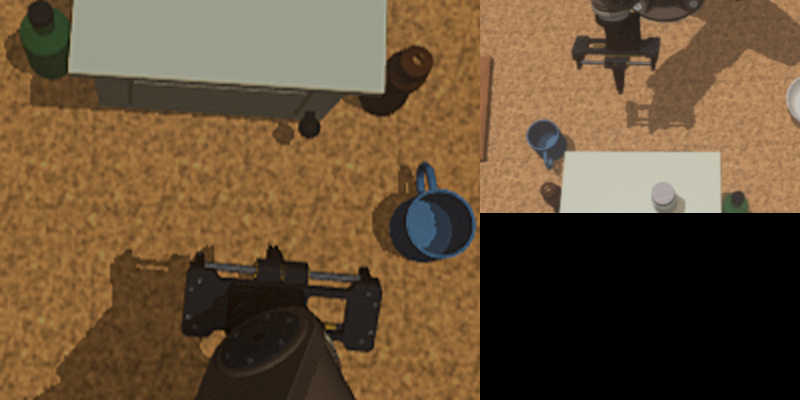

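The door's lower edge runs (100,104)–(325,119) and the knob is at (309,125), matching θ≈0. It has stayed shut for about a second on its own. The mill, mug, bottle and jar are where they were.

```bash
python3 -c "
from bench import manip
print(manip.close_job())"
```

```text
the job is handed in; nothing more can be done
None
```

The dish is inside the cupboard (origin at about x = -19 mm, worked out from the tool position since the cornice hid it) and the door is shut on its catch; the bystanders I could see did not move, but the hand briefly pressed on what I believe was the cupboard's right front edge, with 41 N at the wrist (about 45 N in all).

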